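Balance the centrifuge rotor

ROBOT

A 7-joint arm with a two-finger parallel gripper is mounted at the origin on a cart in front of the work surface, level with it; the furniture and walls round the work are solid. World frame = base frame: x ahead of the robot, y to its left, z up, the work surface at z = 0. Lengths are in mm, angles in rad, forces in N, time in s.
With the tool pointing down it reaches from about 400 to 925 mm from the base axis. Payload 5.6 kg.
Tool frame: the origin (TCP) lies at the very end of the fingers, on their centre line; the grasp point (between the pads) lies 19 mm behind it; z points along the fingers, y is the direction in which the jaws open and shut (so a half turn about z gives the same grasp; the last joint's range is limited). The gripper opens to 85 mm and grips with 20 to 120 N. Pads are 22 mm wide; open, the fingers measure 114 mm over their backs; the gripper's body (76 mm by 85 mm) begins 54 mm behind the grasp point. The pads swing forward as they close: fully open they stand 13 mm farther back than shut.
Start: joints at [1.255, 0.468, -0.012, 1.603, 0.006, 1.071, -0.056], TCP at [175.087, -625.982, 231.29] pointing down, gripper open.
Joint ranges: [-2.53, 2.53], [-0.31, 2.02], [-1.57, 1.55], [0.28, 2.44], [-1.29, 4.43], [0.15, 1.84], [-2.92, 2.92]. Speed limits (rad/s): [2.57, 2.57, 3.14, 3.14, 3.14, 3.14, 3.14].

INTERFACE

Orientations are given as [roll, pitch, yaw] about the fixed x, y, z axes, in that order (R = Rz(yaw) Ry(pitch) Rx(roll)).
In Python, from cell import * gives the robot as it stands. The module is installed in compiled form; this text tells all that it offers.
- The arm moves only by the shell command python3 -m handwheel 'ROWS' [FORCE]. ROWS is JSON, a list of rows, each an object with "linear": the shift along the tool's x, y, z in m, a list of three; "spin": the turn about the tool's z in rad; "gripper": the closure, from 0 (fully open) to 1 (shut). A call has 1 to 8 rows; each row is the pose to reach, as a shift and turn from the pose measured when the call began, along the tool's axes at that moment; what a row does not reach only later rows make up. A row lasts 1/10 s, in which the tool goes at most 50 mm and 8.59 degrees, less where a joint would pass 70% of its speed; a pose out of reach is approached as far as the arm can. A call with a gripper value outside its range is refused whole. The fingers move at their own pace and stop on an object; FORCE is the grip in N (left out, the last holds). Time passes only in rows, so rows that repeat a pose let the fingers close. It gives the time, the measured TCP pose, the force and the opening at its end, in the units of the state.
- state(): the state, without advancing time (a new reading comes with each control period).
- grab_frame(name): name is "scene" or "top"; returns the picture (400x640x3 uint8, red, green, blue); there is no depth.
- camera_info(name): a dict with "fx", "fy", "cx", "cy" (pixels), "R" (3x3) and "t" (3): a world point X has camera coordinates R X + t. Camera axes: x right, y down, z forward; pixel columns grow to the right and rows downward; lengths in mm; the calibration is good to about 2 mm. A picture is of the moment at which its call begins. camera_info takes no time and is no camera call.
- sign_off(): hands the job in, once; it reports no verdict.
The state is a dict: "time": time; "joint_pos": joint angles; "qd": joint speeds; "joint_torque": joint torques, N m; "tool_pos": TCP position; "ee_rot": TCP orientation; "ft_force": force on the tool from outside, world axes, zero at the start; "ft_torque": the same for the moment, N m; "grip_width": finger opening in mm.
Only numpy, scipy, OpenCV 4.12 (cv2) and the standard library are available. Lean on these libraries where they do the work, as an engineer would, in place of code of your own. Each camera call takes 0.05 s, during which the arm holds its last target. There are 200 camera calls.

TASK

The six capped tubes in the open centrifuge are loaded out of balance: rearrange them so that every tube faces the other tube of its own size straight across the rotor, all six standing fully down in the cups. The empty tube block beside the centrifuge is free for parking a tube meanwhile; do not tip any tube over, and leave the beaker where it stands.

Things in the scene. Friction and masses are not known exactly. Their poses are not given: they have to be found in the camera images.
- tall_1_mid (a point): tall capped tube: clear body 28 mm across with a paper label, total height 115 mm, wide flat white ribbed cap 34 mm across and 20 mm high; one of two alike. The point is on its axis half-way up (57.5 mm above its foot, 57.5 mm below the top of its cap), z along the tube towards the cap. Round; grip it by the cap. The foot is tapered to 18 mm across.
- tall_2_mid (a point): tall capped tube: clear body 28 mm across with a paper label, total height 115 mm, wide flat white ribbed cap 34 mm across and 20 mm high; one of two alike. The point is on its axis half-way up (57.5 mm above its foot, 57.5 mm below the top of its cap), z along the tube towards the cap. Round; grip it by the cap. The foot is tapered to 18 mm across.
- medium_1_mid (a point): middle-sized capped tube: clear body 28 mm across with a paper label with sloping shoulders, total height 98 mm, narrow white ribbed cap 23 mm across and 24 mm high; one of two alike. The point is on its axis half-way up (49.0 mm above its foot, 49.0 mm below the top of its cap), z along the tube towards the cap. Round; grip it by the cap. The foot is tapered to 18 mm across.
- medium_2_mid (a point): middle-sized capped tube: clear body 28 mm across with a paper label with sloping shoulders, total height 98 mm, narrow white ribbed cap 23 mm across and 24 mm high; one of two alike. The point is on its axis half-way up (49.0 mm above its foot, 49.0 mm below the top of its cap), z along the tube towards the cap. Round; grip it by the cap. The foot is tapered to 18 mm across.
- short_1_mid (a point): short stubby capped tube: clear body 28 mm across with a paper label, total height 80 mm, white ribbed cap 29 mm across and 22 mm high with a small dark disc on top; one of two alike. The point is on its axis half-way up (40.0 mm above its foot, 40.0 mm below the top of its cap), z along the tube towards the cap. Round; grip it by the cap. The foot is tapered to 18 mm across.
- short_2_mid (a point): short stubby capped tube: clear body 28 mm across with a paper label, total height 80 mm, white ribbed cap 29 mm across and 22 mm high with a small dark disc on top; one of two alike. The point is on its axis half-way up (40.0 mm above its foot, 40.0 mm below the top of its cap), z along the tube towards the cap. Round; grip it by the cap. The foot is tapered to 18 mm across.
- rotor: aluminium rotor in the centrifuge, fixed: six open cups centred on a circle of 65 mm radius, at 0, 60, 120, 180, 240 and 300 degrees from its x axis. Origin at its centre, level with the cups' undersides. Cups: 42 mm high, inner floor 4 mm above the origin, bore 34 mm, mouth flared to 42 mm. Each holds one tube at the start. The hub is lower than the cups.
- centrifuge: open white centrifuge, fixed; origin on the bench under the rotor's centre. Round housing 206 mm across, its rim 88 mm above the bench, level with the cups' mouths; control panel towards the robot (-x). The opened lid (206 mm across) leans back from a hinge 150 mm behind the centre (+x) and rises to 325 mm above the bench.
- block: fixed aluminium tube block, 98 x 50 x 40 mm, empty: two holes at x = -24 and +24 mm on its x axis (its long side), bore 34 mm with a mouth flared to 42 mm, their floor 6 mm above the bench. Origin at the centre of its underside. It takes any of the tubes.
- beaker_mid (a point): glass beaker, 58 mm wide and 70 mm high, standing loose on the bench on the other side of the centrifuge from the tube block; the point is on its axis half-way up. It is not needed.
Not all that is in view belongs to the job. What is shaped like the part that bears short_2_mid but purple is not meant.

How it is judged (in metres and radians):
At the end, for the whole second after the job is handed in: All six tubes stand upright (within 0.15 rad) and fully down (within 4 mm) in the rotor cups, within 8 mm of the cup circle, and the two tubes of each size are in opposite cups (over 121 mm apart; opposite cups are 130 mm apart). Any such arrangement will do (horizontal distance between tall_1_mid and rotor between 0.057 and 0.073 m and z of tall_1_mid in the frame of rotor between 0.0575 and 0.0655 m and angle between each of tall_1_mid, medium_1_mid, medium_2_mid, short_1_mid, short_2_mid, tall_2_mid's own z axis and vertical below 0.15 rad and horizontal distance between medium_1_mid and rotor between 0.057 and 0.073 m and z of medium_1_mid in the frame of rotor between 0.049 and 0.057 m and horizontal distance between medium_2_mid and rotor between 0.057 and 0.073 m and z of medium_2_mid in the frame of rotor between 0.049 and 0.057 m and horizontal distance between short_1_mid and rotor between 0.057 and 0.073 m and z of short_1_mid in the frame of rotor between 0.04 and 0.048 m and horizontal distance between short_2_mid and rotor between 0.057 and 0.073 m and z of short_2_mid in the frame of rotor between 0.04 and 0.048 m and horizontal distance between tall_2_mid and rotor between 0.057 and 0.073 m and z of tall_2_mid in the frame of rotor between 0.0575 and 0.0655 m and horizontal distance between tall_1_mid and tall_2_mid above 0.121 m and horizontal distance between medium_1_mid and medium_2_mid above 0.121 m and horizontal distance between short_1_mid and short_2_mid above 0.121 m); the robot touches nothing.
It fails at once if a tube is tipped over (more than 0.7 rad from upright) (angle between any of tall_1_mid, medium_1_mid, medium_2_mid, short_1_mid, short_2_mid, tall_2_mid's own z axis and vertical above 0.7 rad).
It fails at once if the beaker is shifted by more than 30 mm or tipped (distance of beaker_mid from where it was at the start of the episode above 0.03 m or angle between beaker_mid's own z axis and vertical above 0.5 rad).
It also fails if it takes over 93 s, if anything falls off the work surface, if the arm or the gripper's body presses on something with over 40 N, if the wrist force passes 120 N, or if a joint passes its speed limit or range.

## Working session

There is one attempt and no reset: what is moved stays moved. The work goes in short steps, Python scripts to look and compute and a shell command to move; the robot and the scene stay as the last step left them, time stands still between calls to the robot, and variables do not carry over. Pictures are saved under pics/ and viewed, about 12 in all and at most 16, crops included, and the job is handed in when it is done.

```bash
mkdir -p pics; python3 - <<'E'
from cell import *
import cv2
for n in("scene","top"):
    cv2.imwrite(f"pics/{n}0.png",grab_frame(n)[:,:,::-1]); print(camera_info(n))
print(state())
E
```

```text
{'fx': 508.2374961784028, 'fy': 508.2374961784028, 'cx': 321.8860926829975, 'cy': 201.82484508834165, 'R': array([[-0.83475993, -0.5505046 ,  0.01097911],
       [-0.30363818,  0.44360609, -0.84321853],
       [ 0.45932528, -0.70721872, -0.5374588 ]]), 't': array([485.74535589, 180.40039235, 916.74421506])}
{'fx': 517.9315179913182, 'fy': 517.9315179913182, 'cx': 327.4806912779087, 'cy': 197.54457261975026, 'R': array([[ 0.01379252, -0.99967196,  0.02158095],
       [-0.9968845 , -0.01542395, -0.07735247],
       [ 0.07765996, -0.02044682, -0.99677021]]), 't': array([ 123.01866102,  493.67686895, 1033.49647943])}
{'time': 0.1, 'joint_pos': array([ 1.25498283,  0.46832303, -0.01162105,  1.60351809,  0.00595854,
        1.07138988, -0.05628483]), 'qd': array([-1.59183645e-04, -9.08673339e-04, -6.97011728e-04, -1.82381148e-03,
        3.76342314e-06, -3.67950342e-04,  6.88012063e-04]), 'joint_torque': array([ 8.21438352e-04, -5.33520949e+01,  2.14398291e-02, -2.51967216e+01,
        1.14888162e-02,  4.33897032e-03,  6.86047861e-05]), 'tool_pos': array([ 174.9627535 , -625.49618541,  230.41712413]), 'ee_rot': array([-3.13999050e+00,  7.09166276e-05,  2.72760593e-01]), 'ft_force': array([ 0.33579724, -0.17534601,  0.28449202]), 'ft_torque': array([ 0.03237542, -0.01720005,  0.0103799 ]), 'grip_width': 85.41053509112643}
```

View pics/top0.png

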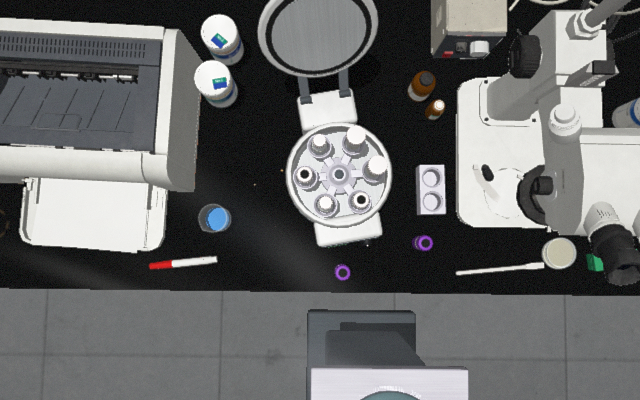

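View pics/scene0.png

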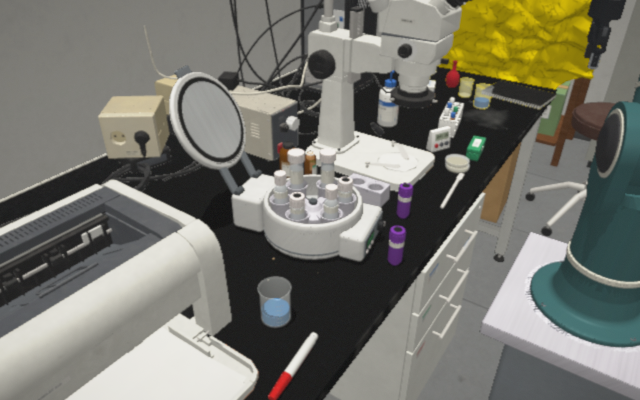

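Top view: rotor near (339,175), block (430,190), beaker (215,218), two purple look-alike short tubes at (424,243) and (343,272). Next, enlarged crops.

```bash
python3 - <<'E'
import cv2
a=cv2.imread("pics/top0.png")[110:255,280:460]
cv2.imwrite("pics/topc.png",cv2.resize(a,None,fx=4,fy=4,interpolation=cv2.INTER_CUBIC))
a=cv2.imread("pics/scene0.png")[135:265,225:405]
cv2.imwrite("pics/scenec.png",cv2.resize(a,None,fx=4,fy=4,interpolation=cv2.INTER_CUBIC))
E
```

```text
(no output)
```

View pics/topc.png

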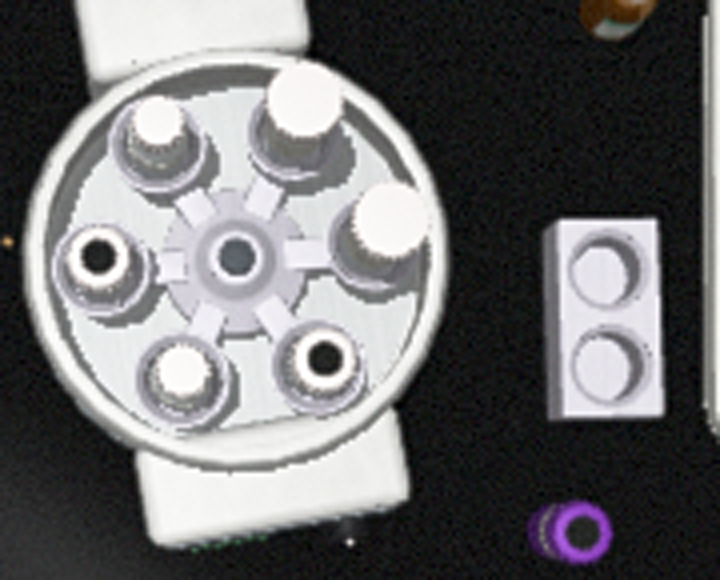

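View pics/scenec.png

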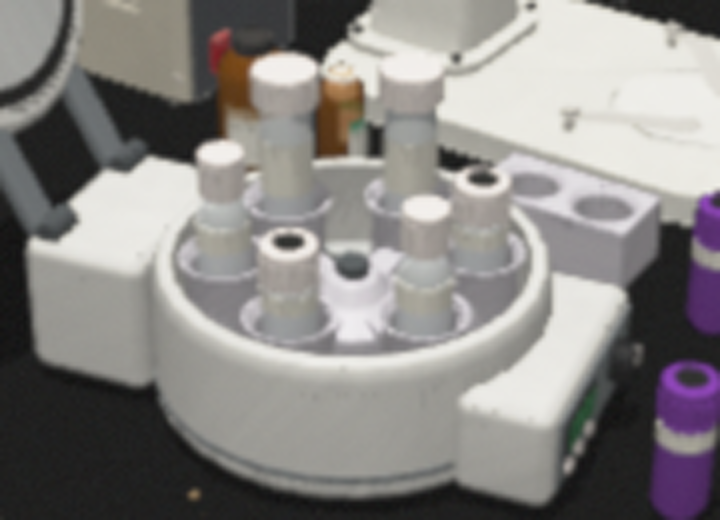

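```bash
cat > h.py <<'E'
import numpy as np
from cell import *
from scipy.optimize import least_squares
def px(n,o,p): return (np.array(p,float)+.5)/4-.5+np.array(o)
def proj(n,X):
    c=camera_info(n); q=np.atleast_2d(X)@c["R"].T+c["t"]
    return np.c_[c["fx"]*q[:,0]/q[:,2]+c["cx"],c["fy"]*q[:,1]/q[:,2]+c["cy"]]
def ray(n,p,z):
    c=camera_info(n); d=c["R"].T@np.array([(p[0]-c["cx"])/c["fx"],(p[1]-c["cy"])/c["fy"],1]); C=-c["R"].T@c["t"]
    return C+d*(z-C[2])/d[2]
E
python3 - <<'E'
from h import *
np.set_printoptions(suppress=True,precision=1)
h=np.array([165,165,148,130,148,130.])
tp=px(0,(280,110),[(390,219),(304,99),(158,121),(98,256),(186,371),(324,357)])
sp=px(0,(225,135),[(412,74),(286,73),(220,155),(290,243),(427,210),(482,180)])
def pts(p):
    a=p[2]+np.arange(6)*np.pi/3
    return np.c_[p[0]+65*np.cos(a),p[1]+65*np.sin(a),h]
for w in((1,0),(0,1),(1,1)):
    f=lambda p:np.r_[w[0]*(proj("top",pts(p))-tp).ravel(),w[1]*(proj("scene",pts(p))-sp).ravel()]
    r=least_squares(f,[600,-20,-1.7]);print(w,r.x[:2],r.x[2],"\n",r.fun.reshape(2,6,2).reshape(2,-1));
print(pts(r.x))
for k,(a,z) in enumerate(zip(tp,h)): print(ray("top",a,z),ray("scene",sp[k],z))
for a,b in(((606,270),(530,183)),((610,365),(604,207))):
    print(ray("top",px(0,(280,110),a),40),ray("scene",px(0,(225,135),b),40))
E
```

```text
(1, 0) [533.1 110.7] -1.453013088181926 
 [[ 0.4 -0.3  0.   0.  -0.2 -0.   0.2  0.3 -0.7 -0.2  0.3  0.3]
 [-0.  -0.  -0.  -0.  -0.   0.  -0.   0.  -0.   0.  -0.   0. ]]
(0, 1) [532.4 110.2] -1.4561165886355152 
 [[ 0.   0.   0.   0.   0.   0.   0.   0.  -0.   0.   0.   0. ]
 [-0.  -1.2 -0.2 -0.4  0.3  0.1 -0.2  0.6 -0.1  0.1  0.2  0.6]]
(1, 1) [532.8 110.5] -1.453936934023398 
 [[ 0.5 -0.1  0.2  0.2 -0.   0.1  0.3  0.4 -0.6 -0.1  0.4  0.5]
 [-0.3 -1.2 -0.5 -0.4  0.   0.1 -0.4  0.6 -0.2  0.1 -0.   0.5]]
[[540.4  46.  165. ]
 [592.5  84.8 165. ]
 [584.9 149.4 148. ]
 [525.2 175.1 130. ]
 [473.1 136.2 148. ]
 [480.7  71.7 130. ]]
[540.2  46.8 165. ] [537.  50. 165.]
[592.8  85.2 165. ] [590.6  85.7 165. ]
[585.1 149.3 148. ] [585.3 149.  148. ]
[526.  175.6 130. ] [526.  172.8 130. ]
[473.  135.2 148. ] [472.8 135.8 148. ]
[481.6  72.3 130. ] [481.7  69.9 130. ]
[534.3 -76.2  40. ] [534.8 -78.4  40. ]
[486.7 -78.1  40. ] [485.6 -78.7  40. ]
```

```bash
python3 - <<'E'
from h import *
np.set_printoptions(suppress=True,precision=0)
for p in((622,285),(588,232),(640,250),(545,225)):
    print(p,[ray("top",p,z)[:2] for z in(50,150,250,350)])
# scene view: eyepiece extents
for p in((290,0),(460,0),(405,55)): print(p,[ray("scene",p,z)[:2] for z in(200,300,400)])
E
```

```text
(622, 285) [array([ 326., -451.]), array([ 334., -391.]), array([ 342., -332.]), array([ 351., -273.])]
(588, 232) [array([ 429., -386.]), array([ 427., -333.]), array([ 425., -280.]), array([ 423., -227.])]
(640, 250) [array([ 395., -489.]), array([ 396., -426.]), array([ 398., -363.]), array([ 399., -300.])]
(545, 225) [array([ 442., -300.]), array([ 438., -256.]), array([ 435., -211.]), array([ 432., -167.])]
(290, 0) [array([1406., -999.]), array([1095., -582.]), array([ 784., -164.])]
(460, 0) [array([  816., -1438.]), array([ 640., -921.]), array([ 463., -404.])]
(405, 55) [array([ 657., -557.]), array([ 516., -240.]), array([376.,  77.])]
```

```bash
python3 - <<'E'
import cv2,numpy as np
a=cv2.resize(cv2.imread("pics/top0.png")[100:300,480:640],None,fx=2.5,fy=2.5,interpolation=2)
b=cv2.resize(cv2.imread("pics/scene0.png")[0:200,310:470],None,fx=2.5,fy=2.5,interpolation=2)
cv2.imwrite("pics/mic.png",np.hstack([a,b]))
E
```

```text
(no output)
```

View pics/mic.png

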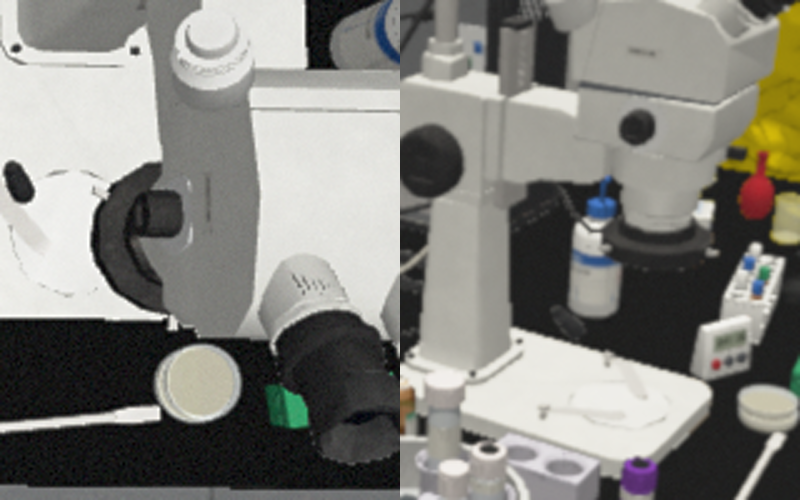

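```bash
python3 - <<'E'
from h import *
np.set_printoptions(suppress=True,precision=0)
def tri(a,b):
    f=lambda X:np.r_[(proj("top",X)-a).ravel(),(proj("scene",X)-b).ravel()]
    r=least_squares(f,[500,-200,200]);return r.x,r.fun
print(tri((541,185),(405,51)));print(tri((545,195),(412,96)));print(tri((575,233),(452,52)))
for p in((622,285),(588,232),(600,270),(612,283)):
    print(p,[ray("top",p,z)[:2] for z in(400,450,500,550,600)])
E
```

```text
(array([ 489., -171.,  330.]), array([ 0.,  1., -1., -0.]))
(array([ 486., -229.,  212.]), array([ 0.,  1., -1.,  0.]))
(array([ 416., -222.,  327.]), array([ 2.,  4., -7.,  0.]))
(622, 285) [array([ 355., -243.]), array([ 359., -213.]), array([ 363., -184.]), array([ 367., -154.]), array([ 372., -124.])]
(588, 232) [array([ 422., -200.]), array([ 422., -174.]), array([ 421., -148.]), array([ 420., -121.]), array([419., -95.])]
(600, 270) [array([ 374., -215.]), array([ 376., -187.]), array([ 379., -160.]), array([ 382., -132.]), array([ 385., -105.])]
(612, 283) [array([ 357., -230.]), array([ 361., -201.]), array([ 365., -173.]), array([ 369., -144.]), array([ 373., -115.])]
```

```bash
python3 - <<'E'
from h import *
np.set_printoptions(suppress=True,precision=0)
for p in((622,285),(600,262),(590,205),(628,220)):
  print(p)
  for z in(250,300,350,400,450,500,550,600):
    X=ray("top",p,z); print(X,proj("scene",X)[0])
c=camera_info("top");print(-c["R"].T@c["t"])
c=camera_info("scene");print(-c["R"].T@c["t"])
E
```

```text
(622, 285)
[ 342. -332.  250.] [489.  80.]
[ 347. -302.  300.] [487.  61.]
[ 351. -273.  350.] [485.  41.]
[ 355. -243.  400.] [483.  19.]
[ 359. -213.  450.] [480.  -5.]
[ 363. -184.  500.] [477. -31.]
[ 367. -154.  550.] [475. -60.]
[ 372. -124.  600.] [471. -92.]
(600, 262)
[ 378. -298.  250.] [469.  81.]
[ 380. -270.  300.] [467.  62.]
[ 382. -243.  350.] [466.  42.]
[ 384. -215.  400.] [464.  20.]
[ 386. -188.  450.] [462.  -4.]
[ 388. -160.  500.] [460. -31.]
[ 390. -132.  550.] [458. -60.]
[ 392. -105.  600.] [455. -92.]
(590, 205)
[ 468. -284.  250.] [430.  75.]
[ 465. -257.  300.] [429.  57.]
[ 461. -231.  350.] [429.  37.]
[ 458. -204.  400.] [428.  16.]
[ 454. -177.  450.] [427.  -8.]
[ 450. -151.  500.] [427. -33.]
[ 447. -124.  550.] [426. -62.]
[443. -97. 600.] [425. -93.]
(628, 220)
[ 445. -345.  250.] [449.  70.]
[ 443. -314.  300.] [448.  53.]
[ 441. -284.  350.] [447.  34.]
[ 439. -253.  400.] [446.  13.]
[ 437. -223.  450.] [444. -10.]
[ 434. -193.  500.] [443. -35.]
[ 432. -162.  550.] [442. -63.]
[ 430. -132.  600.] [440. -94.]
[ 410.  152. 1066.]
[ 39. 836. 639.]
```

```bash
python3 -m handwheel '[{"linear":[0.005,-0.05,-0.13],"spin":0,"gripper":0},{"linear":[0.005,-0.05,-0.13],"spin":0,"gripper":0},{"linear":[0.005,-0.05,-0.13],"spin":0,"gripper":0},{"linear":[0.015,-0.147,-0.39],"spin":0,"gripper":0},{"linear":[0.015,-0.147,-0.39],"spin":0,"gripper":0},{"linear":[0.015,-0.147,-0.39],"spin":0,"gripper":0},{"linear":[0.015,-0.147,-0.39],"spin":0,"gripper":0},{"linear":[0.015,-0.147,-0.39],"spin":0,"gripper":0}]' 30; python3 -c "
from cell import *;print(state()['joint_pos'])"
```

```text
time: 0.9
tool_pos: [151.3, -488.8, 596.4]
ee_rot: [-3.14, 0.0, 0.273]
ft_force: [0.5, -0.4, -0.3]
grip_width: 85.3
[ 1.22262106  0.09030539 -0.01951585  1.29932316  0.00176908  1.75386908
 -0.09459576]
```

```bash
python3 -m handwheel '[{"linear":[0.199,-0.043,-0.01],"spin":0,"gripper":0},{"linear":[0.199,-0.043,-0.01],"spin":0,"gripper":0},{"linear":[0.199,-0.043,-0.01],"spin":0,"gripper":0},{"linear":[0.199,-0.043,-0.01],"spin":0,"gripper":0},{"linear":[0.365,-0.162,-0.01],"spin":0,"gripper":0},{"linear":[0.365,-0.162,-0.01],"spin":0,"gripper":0},{"linear":[0.365,-0.162,-0.01],"spin":0,"gripper":0},{"linear":[0.365,-0.162,-0.01],"spin":0,"gripper":0}]'; python3 -c "
from cell import *;print(state()['joint_pos'])"
```

```text
time: 1.7
tool_pos: [454.9, -239.0, 606.5]
ee_rot: [-3.14, 0.001, 0.272]
ft_force: [0.9, -0.9, -0.3]
grip_width: 85.6
[ 0.73242529  0.1212563  -0.3634478   1.25032615  0.04271906  1.77924281
 -0.91813133]
```

```bash
python3 -m handwheel '[{"linear":[0.159,-0.251,0],"spin":-0.15,"gripper":0.3},{"linear":[0.159,-0.251,0],"spin":-0.15,"gripper":0.3},{"linear":[0.159,-0.251,0],"spin":-0.15,"gripper":0.3},{"linear":[0.159,-0.251,0],"spin":-0.15,"gripper":0.3},{"linear":[0.159,-0.251,0.05],"spin":-0.15,"gripper":0.3},{"linear":[0.159,-0.251,0.1],"spin":-0.15,"gripper":0.3},{"linear":[0.159,-0.251,0.15],"spin":-0.15,"gripper":0.3},{"linear":[0.159,-0.251,0.2],"spin":-0.15,"gripper":0.3}]'; python3 -c "
from cell import *;print(state()['joint_pos'])"
```

```text
time: 2.5
tool_pos: [538.6, 43.3, 444.2]
ee_rot: [-3.139, -0.001, 0.426]
ft_force: [1.3, -0.4, 0.1]
grip_width: 60.1
[ 0.36994839  0.19165886 -0.60136473  1.53852949  0.10657093  1.44486936
 -1.38111908]
```

```bash
python3 -m handwheel '[{"linear":[0.003,-0.002,0.12],"spin":0.3,"gripper":0.3},{"linear":[0.003,-0.002,0.12],"spin":0.3,"gripper":0.3},{"linear":[0.003,-0.002,0.12],"spin":0.3,"gripper":0.3},{"linear":[0.003,-0.002,0.244],"spin":0.3,"gripper":0.3},{"linear":[0.003,-0.002,0.244],"spin":0.3,"gripper":0.3},{"linear":[0.003,-0.002,0.244],"spin":0.3,"gripper":0.3},{"linear":[0.003,-0.002,0.244],"spin":0.3,"gripper":0.3},{"linear":[0.003,-0.002,0.244],"spin":0.3,"gripper":0.3}]'; python3 -c "
from h import *;import cv2
print(state()['joint_pos'])
a=grab_frame('scene')[100:280,200:420];b=grab_frame('top')[80:260,250:470]
cv2.imwrite('pics/g1.png',cv2.resize(np.vstack([a,b])[:,:,::-1],None,fx=1.66,fy=1.66,interpolation=2))"
```

```text
time: 3.3
tool_pos: [540.8, 47.2, 200.7]
ee_rot: [-3.139, -0.0, 0.126]
ft_force: [-0.3, 0.3, 1.2]
grip_width: 59.6
[ 0.28590333  0.38379949 -0.53372381  1.86831253  0.23286726  0.95135844
 -1.79683035]
```

View pics/g1.png

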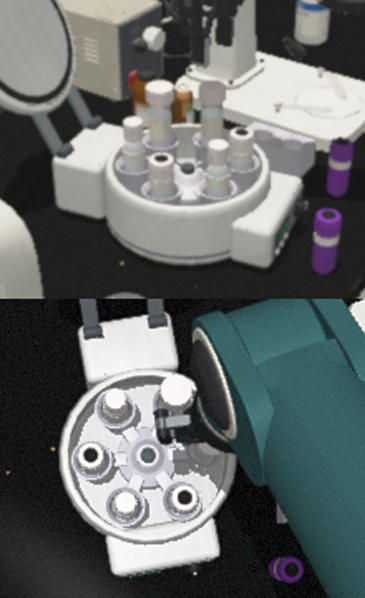

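```bash
python3 -m handwheel '[{"linear":[0,0.001,0.03],"spin":0,"gripper":0.3},{"linear":[0,0.001,0.065],"spin":0,"gripper":0.3},{"linear":[0,0.001,0.065],"spin":0,"gripper":0.3},{"linear":[0,0.001,0.065],"spin":0,"gripper":1},{"linear":[0,0.001,0.065],"spin":0,"gripper":1},{"linear":[0,0.001,0.065],"spin":0,"gripper":1},{"linear":[0,0.001,0.065],"spin":0,"gripper":1},{"linear":[0,0.001,0.065],"spin":0,"gripper":1}]' 50
```

```text
time: 4.2
tool_pos: [544.0, 46.8, 139.7]
ee_rot: [-3.14, -0.008, 0.126]
ft_force: [-0.1, 0.8, 6.4]
grip_width: 32.6
```

```bash
python3 -m handwheel '[{"linear":[0,0,-0.02],"spin":0,"gripper":1},{"linear":[0,0,-0.05],"spin":0,"gripper":1},{"linear":[0,0,-0.09],"spin":0,"gripper":1},{"linear":[0,0,-0.09],"spin":0,"gripper":1},{"linear":[0,0,-0.09],"spin":0,"gripper":1}]'; python3 -c "
from h import *;import cv2
s=state();print(s['joint_pos'],s['joint_torque'],s['grip_width'])
a=grab_frame('scene');b=grab_frame('top')[60:300,230:520]
cv2.imwrite('pics/g2.png',np.vstack([a,cv2.resize(b,(240,199)) if 0 else np.pad(b[:200],((0,0),(0,350),(0,0)))])[:,:,::-1])"
```

```text
time: 4.7
tool_pos: [543.9, 46.5, 231.3]
ee_rot: [-3.141, -0.011, 0.126]
ft_force: [-0.3, -0.7, -0.9]
grip_width: 32.6
[ 0.30136837  0.34705504 -0.54717539  1.83970035  0.21204721  1.00118231
 -1.77754791] [-1.11463715e-01 -4.29371560e+01 -5.26116148e+00 -2.53104669e+01
 -1.88111857e-02 -7.27550942e-02  1.58739730e-02] 32.61980482666143
```

View pics/g2.png

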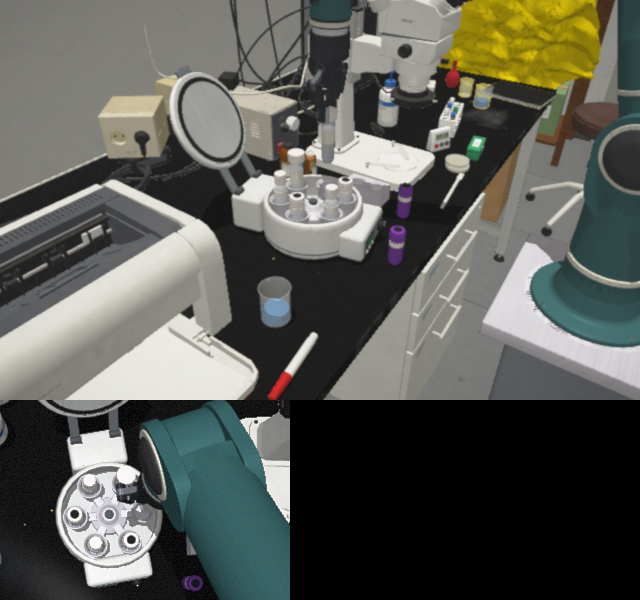

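```bash
cat > kin.py <<'E'
import numpy as np, itertools
from scipy.spatial.transform import Rotation as Ro
from scipy.optimize import least_squares
Q=np.array([[1.25498283,.46832303,-.01162105,1.60351809,.00595854,1.07138988,-.05628483],
[1.22262106,.09030539,-.01951585,1.29932316,.00176908,1.75386908,-.09459576],
[.73242529,.1212563,-.3634478,1.25032615,.04271906,1.77924281,-.91813133],
[.36994839,.19165886,-.60136473,1.53852949,.10657093,1.44486936,-1.38111908],
[.28590333,.38379949,-.53372381,1.86831253,.23286726,.95135844,-1.79683035],
[.30136837,.34705504,-.54717539,1.83970035,.21204721,1.00118231,-1.77754791]])
P=np.array([[175,-625.5,230.4],[151.3,-488.8,596.4],[454.9,-239,606.5],[538.6,43.3,444.2],[540.8,47.2,200.7],[543.9,46.5,231.3]])
Y=[.273,.273,.272,.426,.126,.126]
def fk(q,s,c,p):
    z=lambda a:Ro.from_euler('z',a); y=lambda a:Ro.from_euler('y',a)
    H,a1,L1,a2,L2,a3,T=p[:7]; V=lambda x,zz:np.array([x,0,zz])
    R=z(s[0]*q[0]+c[0]); X=[np.array([0,0,H])]
    R=R*y(q[1])*z(s[1]*q[2]); X.append(X[-1]+R.apply(V(a1,L1)))
    R=R*y(q[3])*z(s[2]*q[4]); X.append(X[-1]+R.apply(V(a2,L2)))
    R=R*y(q[5]); X.append(X[-1]+R.apply(V(a3,0))); R=R*z(s[3]*q[6]+c[1]); X.append(X[-1]+R.apply(V(0,T)))
    return X,R
def res(p,s):
    o=[]
    for q,t,yw in zip(Q,P,Y):
        X,R=fk(q,s,p[7:],p); o+=list(X[-1]-t)+list(300*(R.as_matrix()-Ro.from_euler('xyz',[-3.14,0,yw]).as_matrix()).ravel())
    return o
def fit():
    best=None
    for s in itertools.product((1,-1),repeat=4):
      for c0 in(0,-2.55,3.14):
       for c1 in(0,1.57,3.14,-1.57):
        r=least_squares(res,[365,0,430,0,430,0,300,c0,c1],args=(s,),max_nfev=15)
        if best is None or r.cost<best[0]: best=(r.cost,s,r.x)
    r=least_squares(res,best[2],args=(best[1],)); return r.cost,best[1],r.x
if __name__=="__main__":
    np.set_printoptions(suppress=True,precision=1)
    c,s,p=fit();print(c,s,p);np.save("kin.npy",np.r_[s,p])
    for q in Q: print(np.array(fk(q,s,p[7:],p)[0]).tolist())
E
python3 kin.py; python3 -c "
from h import *
print(ray('scene',(327,160),142), ray('scene',(352,0),560))"
```

```text
96.1695247637024 (-1, -1, -1, -1) [-34.9 -28.1 530.3   5.4 482.6 -10.2 -18.6  -0.1   1.5]
[[0.0, 0.0, -34.88666037769426], [55.033879267382694, -207.0892764705158, 450.96442197898403], [169.0740923059706, -612.0288214835165, 214.43423471320673], [171.8491944173296, -621.8831983924509, 214.41781742077566], [171.8569386327789, -621.9120247681229, 233.0297146454415]]
[[0.0, 0.0, -34.88666037769426], [5.215763207522856, -19.144453850212315, 495.74716461313164], [151.56601101484844, -471.73942876337065, 577.3996504497437], [154.71589534953358, -481.480479042229, 577.3803201067385], [154.7263578389138, -481.51402969003834, 595.9922080852505]]
[[0.0, 0.0, -34.88666037769426], [19.796375818207697, -34.01097882318489, 494.65779228648717], [449.1254993968959, -233.5050748765295, 588.4999154520486], [458.4108557367632, -237.81693095554732, 588.4837811771973], [458.42800105288933, -237.84965210570405, 607.0956656760544]]
[[0.0, 0.0, -34.88666037769426], [64.76305076398145, -46.720931658513784, 490.07893118441643], [534.9812965994478, 39.816219600254435, 424.2468908952067], [545.0504691942837, 41.666073810664756, 424.2497500792518], [545.0529375322702, 41.623871083810606, 442.8616232270971]]
[[0.0, 0.0, -34.88666037769426], [161.23522574873255, -72.28497897450397, 465.8568411436587], [533.8690707703663, 42.76841911746506, 181.54281066839343], [543.6567780872242, 45.770242409456664, 181.54973327521694], [543.6588471824807, 45.72057451194209, 200.1615880471931]]
[[0.0, 0.0, -34.88666037769426], [142.80262059899718, -68.68613462506534, 471.9225709744789], [533.742293169352, 42.41662194199492, 211.6341065989128], [543.5865508259222, 45.22513039915816, 211.74846111960684], [543.3786599521367, 45.1960435638306, 230.35919846595985]]
[545.12870556  39.15604939 142.        ] [247.96745289 475.15958919 560.        ]
```

```bash
python3 -m handwheel '[{"linear":[-0.073,0.117,0],"spin":0,"gripper":1},{"linear":[-0.073,0.117,0],"spin":0,"gripper":1},{"linear":[-0.073,0.117,0],"spin":0,"gripper":1},{"linear":[-0.073,0.117,0],"spin":0,"gripper":1},{"linear":[-0.073,0.117,0.08],"spin":0,"gripper":1},{"linear":[-0.073,0.117,0.08],"spin":0,"gripper":1},{"linear":[-0.073,0.117,0.08],"spin":0,"gripper":1}]'; python3 -c "
from h import *;import cv2
s=state();print(s['tool_pos'],s['ft_force'])
a=grab_frame('scene')[90:240,280:440]
cv2.imwrite('pics/g3.png',cv2.resize(a[:,:,::-1],None,fx=4,fy=4,interpolation=2))"
```

```text
time: 5.5
tool_pos: [481.7, -77.8, 144.2]
ee_rot: [-3.136, 0.002, 0.126]
ft_force: [-0.7, 0.2, 0.2]
grip_width: 32.6
[481.74944773 -77.80897516 144.16198283] [-0.7011807   0.22017999  0.1802369 ]
```

View pics/g3.png

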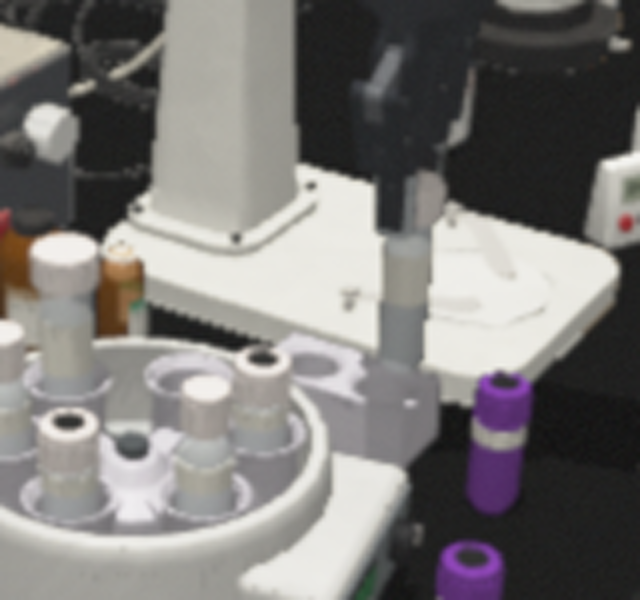

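```bash
python3 -c "
from h import *
for p in((401,365),(404,300)): print(proj('scene',[[486,-78.4,54],[481.7,-77.8,54],[486,-78.4,90],[481.7,-77.8,90]]), px(0,(280,90),p))
s=state();print(s['tool_pos'],s['ee_rot'])"
```

```text
[[375.83165057 181.13617021]
 [377.36590172 181.77982195]
 [376.9167344  167.33705781]
 [378.4791942  167.96266362]] [379.875 180.875]
[[375.83165057 181.13617021]
 [377.36590172 181.77982195]
 [376.9167344  167.33705781]
 [378.4791942  167.96266362]] [380.625 164.625]
[483.78167258 -77.84278189 146.53742926] [-3.13761855e+00 -1.81077381e-03  1.26737494e-01]
```

```bash
python3 -c "
from h import *;import cv2
s=state();t=s['tool_pos'];print(t)
o=(355,110);a=cv2.resize(np.ascontiguousarray(grab_frame('scene')[110:210,355:425,::-1]),None,fx=8,fy=6,interpolation=2)
a=cv2.resize(np.ascontiguousarray(grab_frame('scene')[110:205,335:430,::-1]),None,fx=6,fy=6,interpolation=2)
def m(X,c):
    q=proj('scene',X)[0]; u=((q-np.array([335,110])+.5)*6-.5).astype(int); cv2.drawMarker(a,tuple(int(v) for v in u),c,0,14,1)
m(t,(0,0,255)); m([t[0],t[1],54.],(0,0,255)); m([486.3,-78.4,40],(0,255,0)); m([534.5,-77.3,40],(0,255,0))
m(t+[0,0,19],(255,0,255))
cv2.imwrite('pics/g4.png',a)"
```

```text
[483.78167258 -77.84278189 146.53742926]
```

View pics/g4.png

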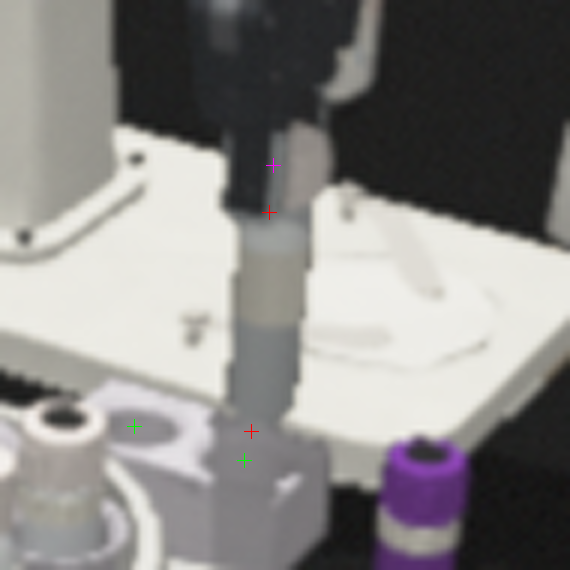

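```bash
python3 -m handwheel '[{"linear":[0.007,0,0],"spin":0,"gripper":1},{"linear":[0.007,0,0],"spin":0,"gripper":1},{"linear":[0.007,0,0.02],"spin":0,"gripper":1},{"linear":[0.007,0,0.035],"spin":0,"gripper":1},{"linear":[0.007,0,0.045],"spin":0,"gripper":1},{"linear":[0.007,0,0.045],"spin":0,"gripper":1}]'
```

```text
time: 6.25
tool_pos: [493.2, -77.1, 103.8]
ee_rot: [-3.14, -0.007, 0.127]
ft_force: [-0.2, -0.4, 0.0]
grip_width: 32.4
```

```bash
python3 -m handwheel '[{"linear":[-0.002,0,0.005],"spin":0,"gripper":1},{"linear":[-0.002,0,0.008],"spin":0,"gripper":1},{"linear":[-0.002,0,0.008],"spin":0,"gripper":1},{"linear":[-0.002,0,0.008],"spin":0,"gripper":1}]'; python3 -c "
from cell import *;print(state()['ft_force'],state()['tool_pos'])"
```

```text
time: 6.65
tool_pos: [491.6, -77.3, 96.0]
ee_rot: [-3.14, -0.007, 0.127]
ft_force: [-0.6, -0.2, -0.6]
grip_width: 32.4
[-0.59299274 -0.19108156 -0.61063461] [491.577598   -77.31939615  96.03370472]
```

Now release (open to ~60 mm) and rise.

```bash
python3 -m handwheel '[{"linear":[0,0,0],"spin":0,"gripper":0.3},{"linear":[0,0,0],"spin":0,"gripper":0.3},{"linear":[0,0,0],"spin":0,"gripper":0.3},{"linear":[0,0,-0.05],"spin":0,"gripper":0.3},{"linear":[0,0,-0.11],"spin":0,"gripper":0.3},{"linear":[0,0,-0.11],"spin":0,"gripper":0.3},{"linear":[0,0,-0.11],"spin":0,"gripper":0.3}]'; python3 -c "
from cell import *;print(state()['tool_pos'],state()['ee_rot'])"
```

```text
time: 7.35
tool_pos: [492.1, -78.0, 208.1]
ee_rot: [3.141, -0.012, 0.126]
ft_force: [-0.1, -0.9, -1.1]
grip_width: 59.6
[492.11092408 -77.95697257 208.10402014] [ 3.14129607 -0.01186434  0.12635478]
```

```bash
python3 -m handwheel '[{"linear":[0.008,-0.05,0],"spin":-1.1,"gripper":0.3},{"linear":[0.008,-0.10,0],"spin":-1.1,"gripper":0.3},{"linear":[0.008,-0.15,0],"spin":-1.1,"gripper":0.3},{"linear":[0.008,-0.15,0],"spin":-1.1,"gripper":0.3},{"linear":[0.008,-0.15,0],"spin":-1.1,"gripper":0.3},{"linear":[0.008,-0.15,0],"spin":-1.1,"gripper":0.3},{"linear":[0.008,-0.15,0],"spin":-1.1,"gripper":0.3},{"linear":[0.008,-0.15,0],"spin":-1.1,"gripper":0.3}]' && python3 -m handwheel '[{"linear":[0,0,0],"spin":-0.73,"gripper":0.3},{"linear":[0,0,0],"spin":-0.73,"gripper":0.3},{"linear":[0,0,0],"spin":-0.73,"gripper":0.3},{"linear":[0,0,0],"spin":-0.73,"gripper":0.3},{"linear":[0,0,0],"spin":-0.73,"gripper":0.3},{"linear":[0,0,0],"spin":-0.73,"gripper":0.3},{"linear":[0,0,0],"spin":-0.73,"gripper":0.3}]'; python3 -c "
from h import *
import cv2
s=state();print(s['tool_pos'],s['ee_rot'],s['joint_pos'])
a=grab_frame('scene')[120:250,240:420];cv2.imwrite('pics/g5.png',cv2.resize(a[:,:,::-1],None,fx=3,fy=3,interpolation=2))"
```

```text
time: 8.15
tool_pos: [479.9, 71.7, 206.2]
ee_rot: [3.134, -0.004, 1.231]
ft_force: [0.4, -0.5, -0.3]
grip_width: 59.7
time: 8.85
tool_pos: [479.2, 71.5, 205.0]
ee_rot: [3.135, 0.0, 1.958]
ft_force: [-0.2, 0.6, -0.3]
grip_width: 59.7
[479.18058906  71.50976947 204.9875708 ] [3.13511812e+00 2.02668469e-04 1.95758410e+00] [ 0.5816039   0.38329068 -0.95299301  1.9831824   0.38177058  0.95773177
 -0.17355982]
```

View pics/g5.png

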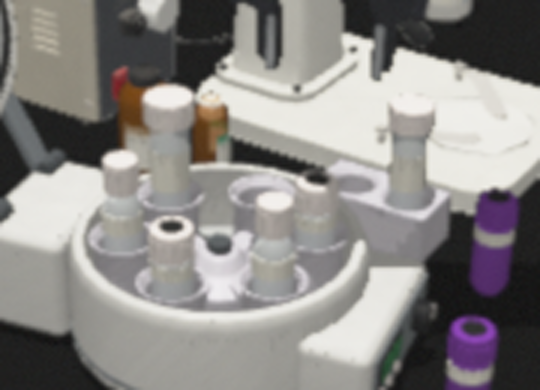

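```bash
python3 -m handwheel '[{"linear":[-0.001,0.002,0.03],"spin":0,"gripper":0.3},{"linear":[-0.001,0.002,0.07],"spin":0,"gripper":0.3},{"linear":[-0.001,0.002,0.105],"spin":0,"gripper":0.3},{"linear":[-0.001,0.002,0.105],"spin":0,"gripper":0.3},{"linear":[-0.001,0.002,0.105],"spin":0,"gripper":0.3},{"linear":[-0.001,0.002,0.105],"spin":0,"gripper":0.3}]'; python3 -c "
from cell import *;print(state()['tool_pos'],state()['ee_rot'])"
```

```text
time: 9.5
tool_pos: [483.5, 72.2, 102.0]
ee_rot: [3.132, 0.002, 1.958]
ft_force: [0.3, 0.6, 0.3]
grip_width: 59.6
[483.52226467  72.16816678 102.02664808] [3.13184828e+00 1.53939456e-03 1.95781494e+00]
```

```bash
python3 -m handwheel '[{"linear":[0,-0.002,0.002],"spin":0,"gripper":0.3},{"linear":[0,-0.002,0.002],"spin":0,"gripper":1},{"linear":[0,-0.002,0.002],"spin":0,"gripper":1},{"linear":[0,-0.002,0.002],"spin":0,"gripper":1},{"linear":[0,-0.002,0.002],"spin":0,"gripper":1},{"linear":[0,-0.002,0.002],"spin":0,"gripper":1},{"linear":[0,-0.002,0.002],"spin":0,"gripper":1}]'; python3 -c "
from cell import *;print(state()['tool_pos'],state()['ee_rot'])"
```

```text
time: 10.2
tool_pos: [482.1, 71.3, 100.9]
ee_rot: [3.131, 0.003, 1.957]
ft_force: [-2.6, -0.9, 7.4]
grip_width: 27.6
[482.10537881  71.29178607 100.86369234] [3.13124673e+00 2.58481304e-03 1.95749859e+00]
```

```bash
python3 -m handwheel '[{"linear":[0,0,-0.04],"spin":0,"gripper":1},{"linear":[0,0,-0.075],"spin":0,"gripper":1},{"linear":[0,0,-0.075],"spin":0,"gripper":1},{"linear":[-0.045,0.0446,-0.075],"spin":-0.5,"gripper":1},{"linear":[-0.045,0.0446,-0.075],"spin":-0.5,"gripper":1},{"linear":[-0.045,0.0446,-0.075],"spin":-0.5,"gripper":1},{"linear":[-0.045,0.0446,-0.075],"spin":-0.5,"gripper":1},{"linear":[-0.045,0.0446,-0.075],"spin":-0.5,"gripper":1}]' && python3 -m handwheel '[{"linear":[0,0,0],"spin":-0.6,"gripper":1},{"linear":[0,0,0],"spin":-0.6,"gripper":1},{"linear":[0,0,0],"spin":-0.6,"gripper":1},{"linear":[0,0,0],"spin":-0.6,"gripper":1},{"linear":[0,0,0],"spin":-0.6,"gripper":1},{"linear":[0,0,0],"spin":-0.6,"gripper":1}]'; python3 -c "
from cell import *;print(state()['tool_pos'],state()['ee_rot'],state()['joint_pos'])"
```

```text
time: 11.0
tool_pos: [539.1, 46.0, 175.5]
ee_rot: [3.134, 0.006, 2.457]
ft_force: [0.2, 0.8, 0.6]
grip_width: 27.1
time: 11.6
tool_pos: [538.9, 45.9, 175.1]
ee_rot: [3.139, 0.008, 3.053]
ft_force: [-0.2, 0.1, 0.0]
grip_width: 27.4
[538.89954645  45.93300716 175.10201459] [3.13878766 0.00817537 3.0526541 ] [ 0.68509951  0.64241038 -1.11969482  1.87884257  0.67223959  1.04910493
  0.76818566]
```

```bash
python3 -m handwheel '[{"linear":[-0.0016,0,0.03],"spin":0,"gripper":1},{"linear":[-0.0016,0,0.055],"spin":0,"gripper":1},{"linear":[-0.0016,0,0.07],"spin":0,"gripper":1},{"linear":[-0.0016,0,0.07],"spin":0,"gripper":1},{"linear":[-0.0016,0,0.07],"spin":0,"gripper":1}]'; python3 -c "
from cell import *;print(state()['tool_pos'],state()['ft_force'])"
```

```text
time: 12.1
tool_pos: [541.3, 46.3, 105.7]
ee_rot: [3.139, 0.008, 3.052]
ft_force: [-0.7, -0.3, 0.7]
grip_width: 27.4
[541.29658826  46.29992499 105.68153467] [-0.68984737 -0.29254865  0.73942771]
```

```bash
python3 -m handwheel '[{"linear":[0,0,0.004],"spin":0,"gripper":1},{"linear":[0,0,0.004],"spin":0,"gripper":1},{"linear":[0,0,0.004],"spin":0,"gripper":0.4},{"linear":[0,0,0.004],"spin":0,"gripper":0.4},{"linear":[0,0,0.004],"spin":0,"gripper":0.4},{"linear":[0,0,-0.05],"spin":0,"gripper":0.4},{"linear":[0,0,-0.10],"spin":0,"gripper":0.4},{"linear":[0,0,-0.10],"spin":0,"gripper":0.4}]'; python3 -c "
from cell import *;print(state()['tool_pos'],state()['ee_rot'])"
```

```text
time: 12.9
tool_pos: [543.4, 47.8, 211.5]
ee_rot: [3.137, 0.018, 3.052]
ft_force: [0.2, -0.9, 0.2]
grip_width: 51.4
[543.38059526  47.79964361 211.46170761] [3.13677999 0.017589   3.05234114]
```

```bash
python3 -m handwheel '[{"linear":[0.078,0.081,0],"spin":1.1,"gripper":0.35},{"linear":[0.078,0.081,0],"spin":1.1,"gripper":0.35},{"linear":[0.078,0.081,0],"spin":1.1,"gripper":0.35},{"linear":[0.078,0.081,0],"spin":1.1,"gripper":0.35},{"linear":[0.078,0.081,0],"spin":1.1,"gripper":0.35},{"linear":[0.078,0.081,0],"spin":1.1,"gripper":0.35},{"linear":[0.078,0.081,0],"spin":1.1,"gripper":0.35},{"linear":[0.078,0.081,0],"spin":1.1,"gripper":0.35}]' && python3 -m handwheel '[{"linear":[0,0,0],"spin":0.7,"gripper":0.35},{"linear":[0,0,0],"spin":0.7,"gripper":0.35},{"linear":[0,0,0],"spin":0.7,"gripper":0.35},{"linear":[0,0,0],"spin":0.7,"gripper":0.35},{"linear":[0,0,0],"spin":0.7,"gripper":0.35},{"linear":[0,0,0],"spin":0.7,"gripper":0.35},{"linear":[0,0,0],"spin":0.7,"gripper":0.35}]'; python3 -c "
from cell import *;print(state()['tool_pos'],state()['ee_rot'],state()['joint_pos'])"
```

```text
time: 13.7
tool_pos: [472.7, 135.3, 210.4]
ee_rot: [3.124, 0.004, 1.948]
ft_force: [0.9, 0.1, -0.0]
grip_width: 55.5
time: 14.4
tool_pos: [472.5, 135.4, 210.3]
ee_rot: [3.125, -0.008, 1.251]
ft_force: [1.1, 0.1, 0.7]
grip_width: 55.5
[472.47013475 135.40716787 210.28644128] [ 3.12531281 -0.00783489  1.2512486 ] [ 0.3328065   0.3299144  -0.80126187  1.97616248  0.30015023  0.93580764
 -0.93774862]
```

```bash
python3 -m handwheel '[{"linear":[0,0,0.03],"spin":0,"gripper":0.35},{"linear":[0,0,0.06],"spin":0,"gripper":0.35},{"linear":[0,0,0.093],"spin":0,"gripper":0.35},{"linear":[0,0,0.093],"spin":0,"gripper":0.35},{"linear":[0,0,0.093],"spin":0,"gripper":0.35},{"linear":[0,0,0.093],"spin":0,"gripper":0.35}]'; python3 -c "
from cell import *;print(state()['tool_pos'],state()['ee_rot'])"
```

```text
time: 15.0
tool_pos: [475.1, 136.2, 118.8]
ee_rot: [3.123, -0.009, 1.252]
ft_force: [-0.0, -0.7, 0.1]
grip_width: 55.3
[475.13856293 136.16480396 118.81739335] [ 3.12333238 -0.00928419  1.25194031]
```

```bash
python3 -m handwheel '[{"linear":[-0.001,-0.002,0.001],"spin":0,"gripper":0.35},{"linear":[-0.001,-0.002,0.001],"spin":0,"gripper":1},{"linear":[-0.001,-0.002,0.001],"spin":0,"gripper":1},{"linear":[-0.001,-0.002,0.001],"spin":0,"gripper":1},{"linear":[-0.001,-0.002,0.001],"spin":0,"gripper":1},{"linear":[-0.001,-0.002,0.001],"spin":0,"gripper":1},{"linear":[-0.001,-0.002,0.001],"spin":0,"gripper":1}]'; python3 -c "
from cell import *;print(state()['tool_pos'],state()['ee_rot'])"
```

```text
time: 15.7
tool_pos: [473.3, 136.1, 118.6]
ee_rot: [3.122, -0.01, 1.252]
ft_force: [-1.4, -0.6, 6.1]
grip_width: 21.4
[473.2767712  136.14503959 118.60332594] [ 3.12241951 -0.00951788  1.2521588 ]
```

```bash
python3 -m handwheel '[{"linear":[0,0,-0.04],"spin":0,"gripper":1},{"linear":[0,0,-0.075],"spin":0,"gripper":1},{"linear":[0,0,-0.075],"spin":0,"gripper":1},{"linear":[-0.059,0.0275,-0.075],"spin":-0.7,"gripper":1},{"linear":[-0.059,0.0275,-0.075],"spin":-0.7,"gripper":1},{"linear":[-0.059,0.0275,-0.075],"spin":-0.7,"gripper":1},{"linear":[-0.059,0.0275,-0.075],"spin":-0.7,"gripper":1},{"linear":[-0.059,0.0275,-0.075],"spin":-0.7,"gripper":1}]' && python3 -m handwheel '[{"linear":[0,0,0],"spin":-0.05,"gripper":1},{"linear":[0,0,0],"spin":-0.05,"gripper":1}]'; python3 -c "
from cell import *;print(state()['tool_pos'],state()['ee_rot'],state()['joint_pos'])"
```

```text
time: 16.5
tool_pos: [479.0, 70.8, 193.0]
ee_rot: [3.122, 0.005, 1.957]
ft_force: [-1.1, -0.2, -0.6]
grip_width: 21.7
time: 16.7
tool_pos: [478.6, 70.5, 192.4]
ee_rot: [3.123, 0.005, 2.007]
ft_force: [-0.3, 0.2, -1.0]
grip_width: 21.4
[478.57008699  70.45230493 192.41331666] [3.12277635 0.00545226 2.00654565] [ 0.57945751  0.394726   -0.94950946  2.0058774   0.40856566  0.9193368
 -0.14624876]
```

```bash
python3 -m handwheel '[{"linear":[0,0.001,0.03],"spin":0,"gripper":1},{"linear":[0,0.001,0.055],"spin":0,"gripper":1},{"linear":[0,0.001,0.069],"spin":0,"gripper":1},{"linear":[0,0.001,0.069],"spin":0,"gripper":1},{"linear":[0,0.001,0.069],"spin":0,"gripper":1}]'; python3 -c "
from cell import *;print(state()['tool_pos'],state()['ft_force'])"
```

```text
time: 17.2
tool_pos: [481.1, 71.5, 123.9]
ee_rot: [3.122, 0.005, 2.007]
ft_force: [0.2, 0.6, 0.5]
grip_width: 21.7
[481.12855217  71.52794186 123.90580538] [0.20424568 0.6442751  0.54236869]
```

```bash
python3 -m handwheel '[{"linear":[0,0,0.004],"spin":0,"gripper":1},{"linear":[0,0,0.005],"spin":0,"gripper":1},{"linear":[0,0,0.005],"spin":0,"gripper":0.4},{"linear":[0,0,0.005],"spin":0,"gripper":0.4},{"linear":[0,0,0.005],"spin":0,"gripper":0.4},{"linear":[0,0,-0.05],"spin":0,"gripper":0.4},{"linear":[0,0,-0.09],"spin":0,"gripper":0.4},{"linear":[0,0,-0.09],"spin":0,"gripper":0.4}]'; python3 -c "
from h import *
import cv2
s=state();print(s['tool_pos'],s['ee_rot'])
a=grab_frame('scene')[120:250,240:420];cv2.imwrite('pics/g6.png',cv2.resize(a[:,:,::-1],None,fx=4,fy=4,interpolation=2))"
```

```text
time: 18.0
tool_pos: [482.6, 72.6, 219.1]
ee_rot: [3.113, 0.009, 2.007]
ft_force: [0.4, 0.4, -0.5]
grip_width: 51.1
[482.56442797  72.63840677 219.08061029] [3.11331869 0.00913725 2.00683211]
```

View pics/g6.png

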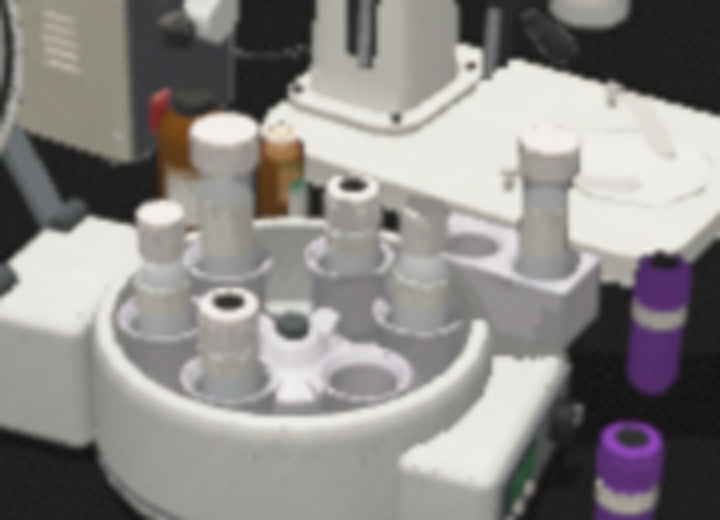

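```bash
python3 -c "
from h import *
print(ray('scene',px(0,(240,120),(550,138)),121))"; python3 -m handwheel '[{"linear":[-0.138,-0.06,0],"spin":0.75,"gripper":0.3},{"linear":[-0.138,-0.06,0],"spin":0.75,"gripper":0.3},{"linear":[-0.138,-0.06,0],"spin":0.75,"gripper":0.3},{"linear":[-0.138,-0.06,0],"spin":0.75,"gripper":0.3},{"linear":[-0.138,-0.06,0],"spin":0.75,"gripper":0.3},{"linear":[-0.138,-0.06,0],"spin":0.75,"gripper":0.3},{"linear":[-0.138,-0.06,0.03],"spin":0.75,"gripper":0.3},{"linear":[-0.138,-0.06,0.06],"spin":0.75,"gripper":0.3}]'; python3 -c "
from cell import *;print(state()['tool_pos'],state()['ee_rot'],state()['joint_pos'])"
```

```text
[489.57880371 -81.53515216 121.        ]
time: 18.85
tool_pos: [486.7, -78.6, 155.6]
ee_rot: [3.117, -0.01, 1.261]
ft_force: [0.9, -0.3, -0.7]
grip_width: 59.5
[486.70305801 -78.58220697 155.59556141] [ 3.11664637 -0.01010528  1.26092712] [ 0.70945266  0.40181486 -0.73349333  2.02880682  0.36498574  0.81333118
 -0.54249544]
```

```bash
python3 -m handwheel '[{"linear":[0,0,0.03],"spin":0,"gripper":0.3},{"linear":[0,0,0.061],"spin":0,"gripper":0.3},{"linear":[0,0,0.061],"spin":0,"gripper":0.3},{"linear":[0,0,0.061],"spin":0,"gripper":0.3},{"linear":[0,0,0.061],"spin":0,"gripper":0.3}]'; python3 -c "
from cell import *;print(state()['tool_pos'],state()['ee_rot'])"
```

```text
time: 19.35
tool_pos: [489.3, -78.2, 95.9]
ee_rot: [3.115, -0.01, 1.263]
ft_force: [0.5, 0.2, 0.3]
grip_width: 59.6
[489.34277956 -78.17753469  95.93089889] [ 3.11456537 -0.01048076  1.26268744]
```

```bash
python3 -m handwheel '[{"linear":[0,-0.001,0],"spin":0,"gripper":1},{"linear":[0,-0.001,0],"spin":0,"gripper":1},{"linear":[0,-0.001,0],"spin":0,"gripper":1},{"linear":[0,-0.001,0],"spin":0,"gripper":1},{"linear":[0,-0.001,0],"spin":0,"gripper":1},{"linear":[0,-0.001,-0.03],"spin":0,"gripper":1},{"linear":[0,-0.001,-0.06],"spin":0,"gripper":1},{"linear":[0,-0.001,-0.06],"spin":0,"gripper":1}]'; python3 -c "
from cell import *;print(state()['tool_pos'],state()['ee_rot'])"
```

```text
time: 20.15
tool_pos: [489.2, -78.2, 159.8]
ee_rot: [3.107, -0.01, 1.263]
ft_force: [1.0, -0.5, -0.2]
grip_width: 32.4
[489.23222243 -78.17536889 159.77726684] [ 3.10688898 -0.01049656  1.26292343]
```

```bash
python3 -m handwheel '[{"linear":[0,0,-0.05],"spin":0,"gripper":1},{"linear":[0,0,-0.115],"spin":0,"gripper":1},{"linear":[0,0,-0.115],"spin":0,"gripper":1},{"linear":[0,0,-0.115],"spin":0,"gripper":1}]' && python3 -m handwheel '[{"linear":[0.195,-0.080,0],"spin":0,"gripper":1},{"linear":[0.195,-0.080,0],"spin":0,"gripper":1},{"linear":[0.195,-0.080,0],"spin":0,"gripper":1},{"linear":[0.195,-0.080,0],"spin":0,"gripper":1},{"linear":[0.195,-0.080,0],"spin":0,"gripper":1},{"linear":[0.195,-0.080,0],"spin":0,"gripper":1},{"linear":[0.195,-0.080,0],"spin":0,"gripper":1}]'; python3 -c "
from cell import *;print(state()['tool_pos'],state()['ee_rot'],state()['joint_pos'])"
```

```text
time: 20.55
tool_pos: [486.6, -78.5, 277.6]
ee_rot: [3.101, -0.009, 1.262]
ft_force: [-0.5, -0.2, -0.7]
grip_width: 32.2
time: 21.25
tool_pos: [469.4, 130.0, 275.0]
ee_rot: [3.102, -0.008, 1.261]
ft_force: [1.0, -0.7, -0.9]
grip_width: 32.2
[469.37713535 130.02276609 274.98018787] [ 3.10196985 -0.00777195  1.26141261] [ 0.47132542  0.24627424 -0.93212569  1.92217046  0.25250156  1.04970139
 -0.87613765]
```

```bash
python3 -m handwheel '[{"linear":[0.006,-0.0036,0],"spin":0,"gripper":1},{"linear":[0.006,-0.0036,0.03],"spin":0,"gripper":1},{"linear":[0.006,-0.0036,0.07],"spin":0,"gripper":1},{"linear":[0.006,-0.0036,0.075],"spin":0,"gripper":1},{"linear":[0.006,-0.0036,0.075],"spin":0,"gripper":1},{"linear":[0.006,-0.0036,0.075],"spin":0,"gripper":1}]'; python3 -c "
from h import *
import cv2
s=state();t=s['tool_pos'];print(t,s['ee_rot'])
a=cv2.resize(np.ascontiguousarray(grab_frame('scene')[120:230,260:400,::-1]),None,fx=5,fy=5,interpolation=2)
for X in([473.1,135.9,88],[473.1,135.9,110]):
    q=(proj('scene',X)[0]-[260,120]+.5)*5;cv2.drawMarker(a,tuple(int(v) for v in q),(0,0,255),0,14,1)
cv2.imwrite('pics/g7.png',a)"
```

```text
time: 21.85
tool_pos: [471.7, 136.6, 201.3]
ee_rot: [3.1, -0.009, 1.261]
ft_force: [-0.2, 0.5, -0.0]
grip_width: 32.3
[471.72952201 136.60173029 201.33577216] [ 3.10037596 -0.00892497  1.26062404]
```

View pics/g7.png

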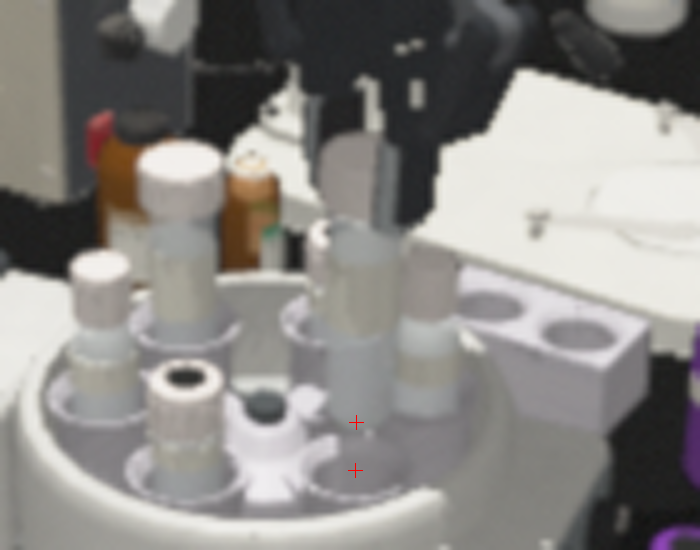

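```bash
python3 -m handwheel '[{"linear":[0,0,0.025],"spin":0,"gripper":1},{"linear":[0,0,0.045],"spin":0,"gripper":1},{"linear":[0,0,0.056],"spin":0,"gripper":1},{"linear":[0,0,0.056],"spin":0,"gripper":1},{"linear":[0,0,0.056],"spin":0,"gripper":1}]'; python3 -c "
from cell import *;print(state()['tool_pos'],state()['ft_force'])"
```

```text
time: 22.4
tool_pos: [475.0, 136.8, 146.7]
ee_rot: [3.098, -0.01, 1.261]
ft_force: [0.0, -0.5, 0.0]
grip_width: 32.5
[474.98933822 136.84957992 146.7164684 ] [ 0.02439902 -0.48960946  0.00832803]
```

Down the last 5 mm (seat at about 140), release, rise.

```bash
python3 -m handwheel '[{"linear":[0,-0.0015,0.004],"spin":0,"gripper":1},{"linear":[0,-0.0015,0.006],"spin":0,"gripper":1},{"linear":[0,-0.0015,0.006],"spin":0,"gripper":0.3},{"linear":[0,-0.0015,0.006],"spin":0,"gripper":0.3},{"linear":[0,-0.0015,0.006],"spin":0,"gripper":0.3},{"linear":[0,-0.0015,0.006],"spin":0,"gripper":0.3},{"linear":[0,-0.0015,-0.05],"spin":0,"gripper":0.3},{"linear":[0,-0.0015,-0.10],"spin":0,"gripper":0.3}]' && python3 -m handwheel '[{"linear":[-0.05,0,-0.1],"spin":0,"gripper":0.3},{"linear":[-0.05,0,-0.1],"spin":0,"gripper":0.3},{"linear":[-0.1,-0.05,-0.2],"spin":0,"gripper":0.3},{"linear":[-0.1,-0.05,-0.2],"spin":0,"gripper":0.3},{"linear":[-0.1,-0.05,-0.2],"spin":0,"gripper":0.3}]'; python3 -c "
from h import *
import cv2
s=state();print(s['tool_pos'],s['time'])
h=dict(TLL=165,TUR=165,MLR=148,MUL=148,SR=130,SL=130)
a=cv2.resize(grab_frame('scene')[120:250,240:420,::-1],None,fx=4,fy=4,interpolation=2)
cv2.imwrite('pics/g8.png',a)
"
```

```text
time: 23.2
tool_pos: [468.2, 137.7, 240.6]
ee_rot: [3.103, -0.009, 1.262]
ft_force: [1.1, -1.1, 0.6]
grip_width: 60.0
time: 23.7
tool_pos: [381.2, 58.1, 440.1]
ee_rot: [3.099, -0.008, 1.261]
ft_force: [1.5, -1.7, -0.9]
grip_width: 59.6
[381.23127977  58.09363241 440.14488231] 23.7
```

View pics/g8.png

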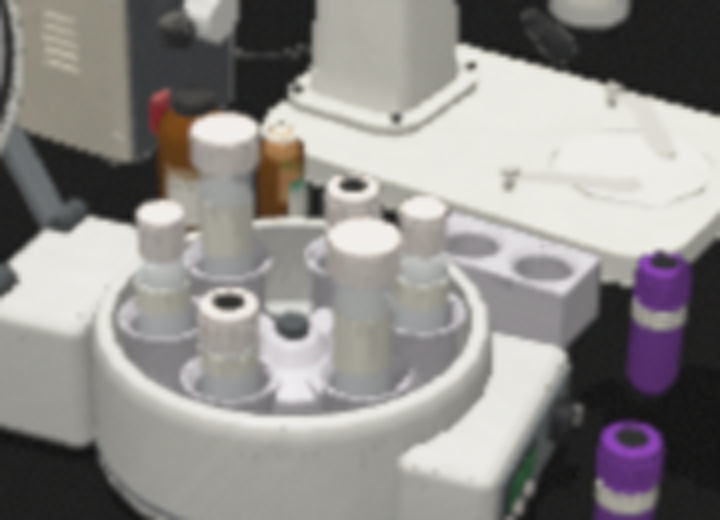

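```bash
python3 -c "
from h import *
np.set_printoptions(suppress=True,precision=1)
for n,X,p in(('T LL',(473.1,136.2,165),(364,240)),('T UR',(592.5,84.8,165),(226,132)),('M LR',(480.7,71.7,148),(423,210)),('M UL',(584.9,149.4,148),(161,214)),('S R',(540.4,46,130),(352,187)),('S L',(525.2,175.1,130),(230,302))):
    print(n,px(0,(240,120),p)-proj('scene',X)[0], ray('scene',px(0,(240,120),p),X[2]))
b=proj('scene',(0,0,0))
"
```

```text
T LL [-0.7  0.3] [473.7 137.8 165. ]
T UR [0.5 0.2] [591.3  84.8 165. ]
M LR [-0.  -0.2] [481.1  71.2 148. ]
M UL [ 0.2 -0.4] [585.5 147.9 148. ]
S R [ 0.6 -0.6] [540.7  43.2 130. ]
S L [ 0.3 -0.9] [526.5 172.1 130. ]
```

```bash
python3 -c "
from cell import *
print(sign_off(), state()['time'])"
```

```text
the job is handed in; nothing more can be done
the job is handed in; nothing more can be done
```

The six tubes are rearranged so that tall faces tall, medium faces medium and short faces short. I handed the job in at about 23.7 s on the robot's clock.

**What I did:** I parked one tall tube in the block. I then moved a short tube into the cup it left, a medium tube into the short tube's cup, and the parked tall tube into the medium tube's cup. The other three tubes, both purple look-alikes and the beaker were left untouched.

**Last checks:**
- In the final scene picture all six tubes stand upright and the block is empty.
- Every cap top lies within 1 px of where a fully seated tube's cap should be. The largest differences are about 3 mm, and the untouched tubes show the same.
- No contact force above about 7 N was reported at the end of any move, and the gripper was clear of everything when I handed in.

**What was less than exact:**
- The final check used one camera only, because I took no closing top picture.
- I did not look at the beaker again at the end, though no move went near it.
- The first grasp of the tall tube was about 4 mm off its axis. I corrected for this before lowering it into the block.
- The tool's tilt crept up to about 0.04 rad over the job.

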